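# Turn the first board of the herb specimen book

### The job

Turn over the top board of the herb specimen book with your fingertips: swing it up over the brass spine from below its tab, then push it down on the other side until it lies flat on the bare cover, and draw the hand clear. Push gently and never pinch the board or slap it over; leave the second board lying where it is and the things around the book undisturbed.

Things in the scene. Friction and masses are not known exactly. Their poses are not given: they have to be found in the camera images.
- book: Open herb specimen book on a low rosewood rest, fixed to the shelf. Origin on the shelf under mid spine; x along the spine away from the robot, y left, z up. The rest is 130 mm (x) by 158 mm (y), so below the tabs all is free down to the shelf. At the start both leaves lie on the +y side, one upon the other.
- spine_mid (a point): Middle of the spine, a brass rod 4.4 mm thick and 212 mm long along x, with small end brackets; 70 mm above the shelf, on the hinge axis of both leaves; axes as the book.
- bare_cover (a point): Centre of the top of the bare dark cover board on the -y side, 63.5 mm above the shelf, 65.5 mm out from the spine; axes as the book. Each cover (one on +y, one on -y) is 204 mm along the spine, 5 to 126 mm out from it, 8 mm thick.
- top_leaf (a joint): Angle of the top leaf (the one to turn) about the spine: 0 = flat on the +y side upon the second leaf, 1.57 = upright, 3.14 = flat on the -y cover; stops at 0 and 3.14. May start raised by up to 0.3. Tight hinge (0.15 N m friction): the 0.12 kg leaf stays at any angle where it is left and must be pushed all the way; about 2 N at the tab moves it.
- top_leaf_tab (a point): Centre of the top leaf's thumb tab, 143 mm from the hinge axis, at -50 mm along the spine (end nearer the robot). Tab 60 mm wide, in the board's plane, out to 156 mm from the axis, 30 mm past the cover, nothing under it; 5.5 mm thick, underside 0.5 mm above the axis at angle 0. Axes at 0 as the book, turning with the leaf: y out from spine to tab, z its upper face.
- top_leaf_mid (a point): Centre of the top leaf's board, mid-thickness, 70 mm from the hinge axis; axes as its tab. A rigid teak board 200 mm along the spine, 10 to 130 mm out from the axis, 5.5 mm thick: faces 70.5 and 76 mm over the shelf at angle 0; 64 and 69.5 mm when flat at 3.14.
- second_leaf (a joint): Angle of the second leaf, of the same make, which lies flat (0) under the top leaf and must stay there; same sense.
- second_leaf_tab (a point): Centre of the tab (60 mm wide) of the second leaf, which sits at +50 mm along the spine (the end farther from the robot), 143 mm out, 3.25 mm below the height of the spine axis.
- pill_pot: Celadon pill pot with lid, round, 76 mm across, 77 mm high, loose; origin at the middle of its foot. Stands beyond the far end of the book.
- canister: Pewter canister with domed cap, 68 mm across, 115 mm high, loose; origin at the middle of its foot. Stands beyond the far end of the book.
- spatula: Horn spatula lying flat, loose, about 190 mm long along its x, 22 mm wide, 6 mm high; origin on the shelf near its middle. To the left (+y) of the book's far end.
- abacus: Small wooden abacus lying flat, loose, 170 mm (x) by 92 mm (y), 20 mm high; origin under its centre. To the right (-y) of the book.

How it is judged:
At the end, for the whole second after the job is handed in: The top leaf lies at rest flat on the bare -y cover (within 0.08 rad of its stop), the second leaf is still flat on its own side (within 0.06 rad), and pot, canister, spatula and abacus are within 12 mm of where they stood (value of joint top_leaf above 3.06 rad and value of joint second_leaf below 0.06 rad and velocity of joint top_leaf between -0.05 and 0.05 rad/s and distance of each of pill_pot, canister, spatula, abacus from where it was at the start of the episode below 0.012 m); the robot touches nothing.
It fails at once if the second leaf is raised more than 0.12 rad (value of joint second_leaf above 0.12 rad).
It fails at once if the top leaf is slapped over: it turns faster than 4 rad/s (velocity of joint top_leaf above 4 rad/s).
It fails at once if the board is pinched or forced on its way over (more than 25 N on it while it is between its two resting places), or the book is pressed with more than 150 N ((value of joint top_leaf between 0.05 and 3 rad and contact force between the fingers and book above 25 N) or contact force between the fingers and book above 150 N).
It fails at once if the pill pot or the canister is moved more than 20 mm or tipped (distance of any of pill_pot, canister from where it was at the start of the episode above 0.02 m or angle between any of pill_pot, canister's own z axis and vertical above 0.25 rad).
It fails at once if the spatula or the abacus is moved more than 20 mm (distance of any of spatula, abacus from where it was at the start of the episode above 0.02 m).
It also fails if it takes over 48 s, if anything falls off the work surface, if the arm or the gripper's body presses on something with over 40 N, if the wrist force passes 120 N, or if a joint passes its speed limit or range.

### The arm

A 7-joint arm with a two-finger parallel gripper is mounted at the origin on the work surface. World frame = base frame: x ahead of the robot, y to its left, z up, the work surface at z = 0. Lengths are in m, angles in rad, forces in N, time in s.
With the tool pointing down it reaches from about 0.35 to 0.9 m from the base axis. Payload 8.1 kg.
Tool frame: the origin (TCP) lies at the very end of the fingers, on their centre line; the grasp point (between the pads) lies 19 mm behind it (arm.tcp_to_grasp is the z of the grasp point in the tool frame, in m); z points along the fingers, y is the line along which they close (so a half turn about z gives the same grasp; the last joint's range is limited). The gripper opens to 92 mm and grips with 3 to 60 N. Pads are 19 mm wide; open, the fingers measure 130 mm over their backs; the gripper's body (75 mm by 190 mm) begins 47 mm behind the grasp point.
Start: joints at [-1.208, 0.434, 0.025, 1.573, -0.012, 1.134, -0.075], TCP at [0.281, 0.558, 0.227] pointing down, gripper open.
Joint ranges: [-2.62, 2.62], [-0.44, 2.09], [-1.27, 1.32], [0.08, 2.57], [-1.32, 4.46], [0.12, 2], [-2.74, 2.74]. Speed limits (rad/s): [2.22, 2.22, 3.01, 3.01, 3.14, 3.14, 3.14].

### API

Orientations are given as a rotation vector (axis times angle).
In Python, from cell import readout, vision, sign_off, arm gives the robot as it stands. The module is installed in compiled form; this text tells all that it offers.
- The arm moves only by the shell command python3 -m creep 'ROWS' [FORCE]. ROWS is JSON, a list of rows, each a list of 5 numbers: the shift along the tool's x, y, z in units of 4 cm (1.0 is 4 cm), then the turn about the tool's z in units of 4 degrees (1.0 is 4 degrees), then the opening, from 0 (shut) to 1 (fully open). A call has 1 to 12 rows; each row shifts and turns the commanded pose from where the row before left it, along the tool's axes as they then stand; what a row does not reach is not made up. A row lasts 1/8 s, in which the tool goes at most 62.5 mm and 10.7 degrees, less where a joint would pass 70% of its speed; a pose out of reach is approached as far as the arm can. A call with a number of a shift or a turn outside -1 to 1 is refused whole. A call with a gripper value outside its range is refused whole. The fingers move at their own pace and stop on an object; FORCE is the grip in N (left out, the last holds). Time passes only in rows, so rows that do not move let the fingers close. It gives the time, the measured TCP pose, the force, the opening and the grip force at its end, in the units of the state.
- readout.observe(): the state, without advancing time (a new reading comes with each control period).
- vision.get_image(name): name is "scene" or "top" or "wrist"; returns a dict with "pixels" (420x560x3 uint8, blue, green, red), "z_map" (420x560 float32, m along the optical axis (not along the pixel's ray), 0 where there is no reading), "camera_matrix" (3x3 intrinsics, pixels), "position" and "rotation" of the camera in the world. Camera axes: x right, y up, looking along -z (the intrinsics and any distortion apply to the point x, -y, -z); pixel columns grow to the right and rows downward; lengths in m; the calibration is good to about 2 mm. A picture is of the moment at which its call begins.
- sign_off(): hands the job in; it is judged then, once.
The state is a dict: "clock": time; "joints": joint angles; "dq": joint speeds; "joint_efforts": joint torques, N m; "position": TCP position; "ee_rot": TCP orientation; "force": force on the tool from outside, world axes, zero at the start; "ft_torque": the same for the moment, N m; "width": opening from 0.0 (shut) to 1.0 (fully open); "gripper_force": force on a finger pad.
Only numpy, scipy, OpenCV 4.12 (cv2) and the standard library are available. Lean on these libraries where they do the work, as an engineer would, in place of code of your own. Each camera call takes 0.05 s, during which the arm holds its last target. There are 200 camera calls.

## Working session

There is one attempt and no reset: what is moved stays moved. The work goes in short steps, Python scripts to look and compute and a shell command to move; the robot and the scene stay as the last step left them, time stands still between calls to the robot, and variables do not carry over. Pictures are saved under pics/ and viewed, at most 10 in all, crops included, and the job is handed in when it is done.

```bash
mkdir -p pics; cat > h.py <<'E'
import numpy as np,cv2
from cell import readout,vision,arm
from scipy.spatial.transform import Rotation as R
def cloud(im):
    K=np.array(im["camera_matrix"]);z=im["z_map"];h,w=z.shape
    u,v=np.meshgrid(np.arange(w),np.arange(h))
    p=np.stack([(u-K[0,2])/K[0,0]*z,-(v-K[1,2])/K[1,1]*z,-z],-1)
    r=np.array(im["rotation"]); r=r if r.shape==(3,3) else R.from_rotvec(r).as_matrix()
    return p@r.T+np.array(im["position"])
E
python3 - <<'E'
from h import *
s=readout.observe();print(s)
for n in["top","scene"]:
    im=vision.get_image(n);cv2.imwrite(f"pics/{n}0.png",im["pixels"]);np.savez(f"{n}0.npz",p=cloud(im),c=im["pixels"]);print(n,im["position"],im["rotation"],im["camera_matrix"])
E
```

```text
{'clock': 0.0, 'joints': array([-1.20759283,  0.43521554,  0.02496404,  1.574088  , -0.01159343,
        1.13398225, -0.07510904]), 'dq': array([-1.16401828e-03,  1.07701216e-03,  2.71829886e-04, -3.34642391e-04,
        5.56307093e-04,  7.98207242e-05, -6.10218523e-04]), 'joint_efforts': array([-4.83200729e-04, -6.67857814e+01,  9.84119475e-01, -3.14453673e+01,
       -6.06610486e-02,  4.28656884e-02,  1.43563775e-04]), 'position': array([0.28053552, 0.55794067, 0.225953  ]), 'ee_rot': array([-7.25139007e-01, -3.05653564e+00,  2.40791111e-03]), 'force': array([-0.0479274 ,  1.14818954, -1.20311698]), 'ft_torque': array([-0.05360573,  0.03926678, -0.01092062]), 'gripper_force': 0.0, 'width': 1.000844890493112}
top [0.36426541 0.03479683 1.24213608] [ 0.13015426 -0.13572335 -1.59047803] [[510.26990236   0.         275.76788545]
 [  0.         510.26990236 208.43776544]
 [  0.           0.           1.        ]]
scene [ 1.13335717 -0.10840019  0.75552892] [0.59126668 0.48321842 1.27489744] [[464.466374     0.         280.05950705]
 [  0.         464.466374   216.60551904]
 [  0.           0.           1.        ]]
```

View pics/top0.png

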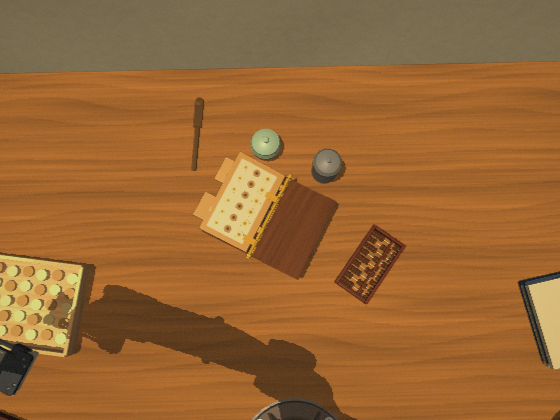

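View pics/scene0.png

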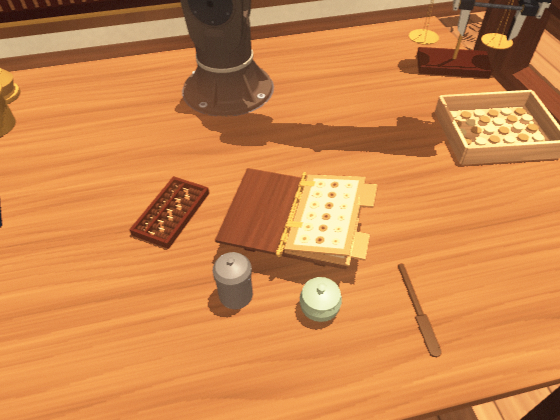

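The top view shows the book with its spine running from about (250,257) to (290,178). The near tab is at (205,207) and the far tab at (226,167). The pot (265,143) and canister (327,163) stand beyond the far end, the spatula is at (196,135), and the abacus is at (370,264). Next I'll measure the spine and the leaf angle.

```bash
python3 - <<'E'
from h import *
d=np.load("top0.npz");p=d["p"];c=d["c"]
f=lambda u,v:np.median(p[v-1:v+2,u-1:u+2].reshape(-1,3),0).round(4)
for n,(u,v) in dict(s0=(250,256),s1=(290,178),tab=(205,207),tabo=(198,215),tab2=(226,167),tab2b=(222,176),cov=(298,230),shelf=(120,200),leafo=(215,215),pot=(265,143),can=(327,160)).items():print(n,f(u,v))
# bare cover: dark plane
hsv=cv2.cvtColor(c,cv2.COLOR_BGR2HSV)
m=(abs(p[...,2]-0.0635)<.006);m[:170]=0;m[285:]=0;m[:,:262]=0;m[:,345:]=0
q=p[m];(cx,cy),sz,a=cv2.minAreaRect((q[:,:2]*1000).astype(np.float32));print("cover",cx,cy,sz,a,len(q))
# brass rod
m=((hsv[...,0]>18)&(hsv[...,0]<30)&(hsv[...,1]>170)&(p[...,2]>.064)&(p[...,2]<.09));m[:,:244]=0;m[:,300:]=0;m[:170]=0;m[265:]=0
q=p[m];print("brass",len(q),q.mean(0),cv2.fitLine((q[:,:2]).astype(np.float32),cv2.DIST_HUBER,0,.01,.01).ravel())
np.save("q.npy",q)
# heights over leaf
m=(p[...,2]>.055)&(p[...,2]<.2);m[:150]=0;m[260:]=0;m[:,:190]=0;m[:,345:]=0
yaw=np.deg2rad(-27)
q=p[m];l=q[:,:2]-q[:,:2].mean(0)
e=np.array([np.cos(yaw),np.sin(yaw)]);n=np.array([-e[1],e[0]])
y=l@n;print([(round(b,3),round(float(np.median(q[(abs(y-b)<.005),2])),4)) for b in np.arange(-.13,.17,.015) if (abs(y-b)<.005).any()])
E
```

```text
s0 [0.4569 0.0908 0.068 ]
s1 [ 0.6375 -0.007   0.0622]
tab [0.5653 0.189  0.1003]
tabo [0.5478 0.2046 0.1009]
tab2 [0.666  0.1433 0.0699]
tab2b [0.6441 0.1529 0.07  ]
cov [ 0.5131 -0.0223  0.0625]
shelf [6.066e-01 4.139e-01 1.000e-04]
leafo [0.5475 0.1667 0.0969]
pot [0.7239 0.0502 0.0654]
can [ 0.6661 -0.0911  0.1125]
cover 544.0277709960938 -18.241683959960938 (136.13137817382812, 256.5504455566406) 62.227718353271484 4566
brass 327 [0.54040536 0.05545216 0.07403255] [ 0.8753138  -0.48355526  0.55118394  0.04451362]
[(np.float64(-0.13), 0.0632), (np.float64(-0.115), 0.0631), (np.float64(-0.1), 0.0642), (np.float64(-0.085), 0.0641), (np.float64(-0.07), 0.0643), (np.float64(-0.055), 0.0637), (np.float64(-0.04), 0.0634), (np.float64(-0.025), 0.0632), (np.float64(-0.01), 0.0693), (np.float64(0.005), 0.0778), (np.float64(0.02), 0.0808), (np.float64(0.035), 0.0843), (np.float64(0.05), 0.0865), (np.float64(0.065), 0.0894), (np.float64(0.08), 0.0918), (np.float64(0.095), 0.0948), (np.float64(0.11), 0.0972), (np.float64(0.125), 0.0973), (np.float64(0.14), 0.0957)]
```

```bash
cat >> h.py <<'E'
def frame():
    return np.load("book.npy") # yaw, ox, oy
def loc(P):
    yaw,ox,oy=frame();c,s=np.cos(yaw),np.sin(yaw);d=np.array(P[:2])-[ox,oy]
    return np.array([c*d[0]+s*d[1],-s*d[0]+c*d[1],P[2]])
def go(y,z,x=-.05):
    "shift to local target in tool units, and turn needed"
    s=readout.observe();M=R.from_rotvec(s["ee_rot"]).as_matrix();yaw,ox,oy=frame()
    c,sn=np.cos(yaw),np.sin(yaw);T=np.array([ox+c*x-sn*y,oy+sn*x+c*y,z])
    a=np.arctan2(M[1,1],M[0,1])-yaw;a=(a+np.pi/2)%np.pi-np.pi/2
    return (M.T@(T-s["position"])/.04).round(2),(np.degrees(a)/4).round(2)
E
python3 - <<'E'
from h import *
d=np.load("top0.npz");p=d["p"];c=d["c"]
z=p[...,2];m=((z>.058)&(z<.068)&(c[...,2]<120)).astype(np.uint8);m[:170]=0;m[285:]=0;m[:,:250]=0;m[:,345:]=0
m=cv2.morphologyEx(m,cv2.MORPH_OPEN,np.ones((7,7)))
q=p[m>0];(cx,cy),sz,a=cv2.minAreaRect((q[:,:2]*1000).astype(np.float32));print("cover",cx,cy,sz,a,len(q))
box=cv2.boxPoints(((cx,cy),sz,a));L=max([box[1]-box[0],box[2]-box[1]],key=np.linalg.norm);yaw=np.arctan2(L[1],L[0]);yaw=(yaw+np.pi/2)%np.pi-np.pi/2
o=np.array([cx,cy])/1000+.0655*np.array([-np.sin(yaw),np.cos(yaw)])
print("yaw",np.degrees(yaw),"o",o);np.save("book.npy",[yaw,*o])
Q=np.load("q.npy");print("brass mean local",loc(Q.mean(0)))
g=p.reshape(-1,3);l=np.array([loc(k) for k in g]).T
for nm,xs in(("tab1",(-.075,-.025)),("tab2",(.03,.07))):
    s=(l[0]>xs[0])&(l[0]<xs[1])&(l[1]>.09)&(l[1]<.18)&(l[2]>.06)&(l[2]<.13)
    print(nm,l[1][s].max(),np.polyfit(l[1][s],l[2][s],1))
s=(l[1]>.133)&(l[1]<.152)&(l[2]>.09)&(l[2]<.13);print("tab1 x",l[0][s].min(),l[0][s].max())
M=R.from_rotvec(readout.observe()["ee_rot"]).as_matrix();print(M.round(3),go(.2,.15), loc(readout.observe()["position"]))
E
```

```text
cover 517.8672485351562 -29.602561950683594 (121.59635925292969, 169.70706176757812) 74.20448303222656 1519
yaw -15.795515 o [0.53569667 0.03342411]
brass mean local [-0.00146526  0.02247799  0.07403255]
tab1 0.1790382649718205 [0.16118646 0.0715705 ]
tab2 0.16191796528668578 [-0.2277528   0.11841985]
tab1 x -0.06607261903470973 0.05308354293661625
[[-0.893  0.449 -0.001]
 [ 0.449  0.893 -0.001]
 [-0.    -0.001 -1.   ]] (array([-9.42, -4.18,  1.91]), np.float64(19.78)) [-0.38830433  0.43531155  0.22604451]
```

```bash
python3 - <<'E'
from h import *
d=np.load("top0.npz");p=d["p"];z=p[...,2]
yaw=np.radians(-28.5);ub=np.array([.5512,.0445])
n=np.array([-np.sin(yaw),np.cos(yaw)])
side=(p[...,:2]-ub)@n
m=((z>.055)&(z<.068)&(side<-.012)).astype(np.uint8)
k,lab,st,ce=cv2.connectedComponentsWithStats(m);i=lab[230,298];print(st[i])
q=p[lab==i];r=cv2.minAreaRect((q[:,:2]*1000).astype(np.float32));print(r)
box=cv2.boxPoints(r);print(box)
L=max([box[1]-box[0],box[2]-box[1]],key=np.linalg.norm);yaw=np.arctan2(L[1],L[0]);yaw=(yaw+np.pi/2)%np.pi-np.pi/2
e=np.array([np.cos(yaw),np.sin(yaw)]);n=np.array([-e[1],e[0]])
a=q[:,:2]@e;b=q[:,:2]@n
o=e*(np.percentile(a,.5)+np.percentile(a,99.5))/2+n*(np.percentile(b,.5)+.126)
print("yaw",np.degrees(yaw),"o",o);np.save("book.npy",[yaw,*o])
Q=np.load("q.npy");print("brass mean local",loc(Q.mean(0)))
l=np.array([loc(k) for k in p.reshape(-1,3)]).T
for nm,xs in(("tab1",(-.075,-.025)),("tab2",(.03,.07))):
    s=(l[0]>xs[0])&(l[0]<xs[1])&(l[1]>.05)&(l[1]<.18)&(l[2]>.06)&(l[2]<.13)
    print(nm,l[1][s].max(),np.polyfit(l[1][s],l[2][s],1))
s=(l[1]>.133)&(l[1]<.152)&(l[2]>.088)&(l[2]<.13);print("tab1 x",l[0][s].min(),l[0][s].max())
print(go(.2,.15), loc(readout.observe()["position"]))
E
```

```text
[ 254  181   82   99 4212]
((516.00830078125, -15.38323974609375), (114.7802734375, 204.7139129638672), 61.680419921875)
[[ 398.67667   -17.347633]
 [ 578.8894   -114.46168 ]
 [ 633.33997   -13.418846]
 [ 453.1272     83.6952  ]]
yaw -28.319588 o [0.54818345 0.04564624]
brass mean local [-0.011499    0.00494246  0.07403255]
tab1 0.1518898569737348 [0.18312021 0.07585339]
tab2 0.1556919403658467 [-0.17165857  0.10443632]
tab1 x -0.08026538158358693 -0.02017071295464918
(array([-10.62,  -3.4 ,   1.91]), np.float64(-22.09)) [-0.4786561   0.32406667  0.22604451]
```

```bash
python3 -m creep '[[-0.9,-0.28,0,0,0],[-0.9,-0.28,0,0,0],[-0.9,-0.28,0,0,0],[-0.9,-0.28,0,0,0],[-0.9,-0.28,0,0,0],[-0.9,-0.28,0,0,0],[-0.9,-0.28,0,0,0],[-0.9,-0.28,0,0,0],[-0.9,-0.28,0,0,0],[-0.9,-0.28,0,0,0],[-0.8,-0.3,0,0,0],[-0.8,-0.3,0,0,0]]'
python3 -m creep '[[0,0,0,1,0],[0,0,0,1,0],[0,0,0,1,0],[0,0,0,1,0],[0,0,0,1,0],[0,0,0,1,0],[0,0,0,1,0],[0,0,0,1,0],[0,0,0,1,0],[0,0,0,1,0],[0,0,0,1,0],[0,0,0,1,0]]'
python3 -m creep '[[0,0,0,1,0],[0,0,0,1,0],[0,0,0,1,0],[0,0,0,1,0],[0,0,0,1,0],[0,0,0,1,0],[0,0,0,1,0],[0,0,0,1,0],[0,0,0,1,0],[0,0,0,1,0],[0,0,0,0.9,0],[0,0,0,0,0]]'
python3 -c "
from h import *
s=readout.observe();print(loc(s['position']),go(.185,.068),R.from_rotvec(s['ee_rot']).as_matrix().round(3),s['force'],s['width'],s['joints'])
im=vision.get_image('wrist');cv2.imwrite('pics/w1.png',im['pixels'])"
```

```text
clock: 1.6
position: [0.5989, 0.2454, 0.2263]
ee_rot: [-0.725, -3.056, 0.001]
force: [-0.6, -0.2, -0.2]
width: 0.005
gripper_force: 0.0
clock: 3.1
position: [0.5981, 0.2464, 0.2262]
ee_rot: [-1.908, -2.495, 0.001]
force: [-0.2, -0.0, -0.5]
width: 0.007
gripper_force: 0.0
clock: 4.6
position: [0.5982, 0.2464, 0.2263]
ee_rot: [2.697, 1.612, -0.001]
force: [-0.8, 1.3, 0.4]
width: 0.006
gripper_force: 0.0
[-0.05125059  0.20047935  0.22628152] (array([-0.38,  0.03,  3.96]), np.float64(0.01)) [[ 0.474  0.881 -0.001]
 [ 0.881 -0.474 -0.   ]
 [-0.001 -0.    -1.   ]] [-0.81299092  1.28044551  0.36834745] 0.006393195288766854 [-0.81257007  0.50162918  0.52380852  1.54489287 -0.26438918  1.16713159
 -0.73096597]
```

View pics/w1.png

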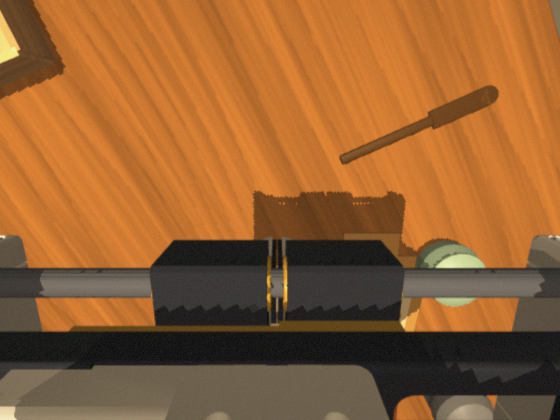

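The wrist view shows the shut fingers at (277,285), outboard of the near tab, with the spatula (420,120) and pot (455,270) well clear. Next I descend beside the tab and move in.

```bash
python3 -m creep '[[0,0,0.8,0,0],[0,0,0.8,0,0],[0,0,0.8,0,0],[0,0,0.8,0,0],[0,0,0.76,0,0],[-0.3,0,0,0,0],[-0.3,0,0,0,0],[-0.15,0,0,0,0],[0,0,0,0,0]]'
cat > st.py <<'E'
from h import *
s=readout.observe();P=loc(s["position"]);F=s["force"];yaw=frame()[0]
fy=-np.sin(yaw)*F[0]+np.cos(yaw)*F[1]
print("t",round(s["clock"],2),"loc",(P*1000).round(1),"F_y",fy.round(1),"Fz",F[2].round(1))
im=vision.get_image("scene");p=cloud(im);l=np.array([loc(k) for k in p.reshape(-1,3)]).T
for x0,x1,nm in((.0,.095,"far board"),):
    s=(l[0]>x0)&(l[0]<x1)&(np.hypot(l[1],l[2]-.07)<.128)&(np.hypot(l[1],l[2]-.07)>.03)&(l[2]>.073)
    if s.sum()>30:
        a=np.arctan2(l[2][s]-.07,l[1][s]);r=np.hypot(l[1][s],l[2][s]-.07)
        print(nm,s.sum(),"angle med",np.median(a[r>.08]).round(3) if (r>.08).any() else None)
E
python3 st.py
```

```text
clock: 5.78
position: [0.5846, 0.2196, 0.0696]
ee_rot: [-2.698, -1.61, -0.003]
force: [0.5, -0.2, -0.2]
width: 0.003
gripper_force: 0.0
t 5.78 loc [-50.4 170.4  69.6] F_y 0.1 Fz -0.2
far board 2075 angle med 0.239
```

```bash
python3 -m creep '[[-0.1,0,0,0,0],[-0.08,0,0,0,0],[-0.04,0,0,0,0],[0,0,0,0,0]]'; python3 st.py
```

```text
clock: 6.32
position: [0.5814, 0.215, 0.0691]
ee_rot: [-2.694, -1.613, -0.007]
force: [3.5, 6.7, 1.1]
width: 0.005
gripper_force: 3.8
t 6.33 loc [-51.1 164.9  69.1] F_y 7.5 Fz 1.1
far board 2084 angle med 0.242
```

```bash
python3 -m creep '[[-0.01,0,-0.1,0,0],[-0.03,0,-0.15,0,0],[-0.04,0,-0.19,0,0],[-0.05,0,-0.19,0,0]]'; python3 st.py
```

```text
clock: 6.88
position: [0.5781, 0.2088, 0.0941]
ee_rot: [-2.696, -1.612, -0.003]
force: [2.1, 4.6, -0.3]
width: 0.006
gripper_force: 2.3
t 6.88 loc [-51.  157.8  94.1] F_y 5.0 Fz -0.3
far board 1968 angle med 0.409
```

```bash
python3 -m creep '[[-0.12,0,-0.29,0,0],[-0.14,0,-0.28,0,0],[-0.16,0,-0.27,0,0],[-0.18,0,-0.26,0,0],[-0.2,0,-0.24,0,0]]'; python3 st.py
```

```text
clock: 7.55
position: [0.5623, 0.1791, 0.1477]
ee_rot: [2.697, 1.611, 0.0]
force: [1.8, 3.3, 0.5]
width: 0.006
gripper_force: 1.5
t 7.55 loc [-50.9 124.1 147.7] F_y 3.8 Fz 0.5
far board 1399 angle med 0.819
```

```bash
python3 -m creep '[[-0.23,0,-0.22,0,0],[-0.25,0,-0.2,0,0],[-0.26,0,-0.18,0,0],[-0.28,0,-0.16,0,0],[-0.28,0,-0.13,0,0]]'; python3 st.py;python3 -m creep '[[-0.29,0,-0.11,0,0],[-0.3,0,-0.09,0,0],[-0.3,0,-0.06,0,0],[-0.31,0,-0.04,0,0],[-0.31,0,-0.02,0,0]]'; python3 st.py
```

```text
clock: 8.22
position: [0.5373, 0.1327, 0.183]
ee_rot: [2.697, 1.611, -0.001]
force: [0.9, 0.7, 1.1]
width: 0.001
gripper_force: 0.8
t 8.22 loc [-50.9  71.5 183. ] F_y 1.1 Fz 1.1
far board 483 angle med 1.231
clock: 8.9
position: [0.5086, 0.0797, 0.1955]
ee_rot: [-2.697, -1.611, 0.0]
force: [-0.2, 1.3, -1.0]
width: 0.008
gripper_force: 0.5
t 8.9 loc [-51.   11.3 195.5] F_y 1.1 Fz -1.0
far board 549 angle med 1.573
```

```bash
python3 -m creep '[[-0.26,0,0.01,0,0],[-0.26,0,0.03,0,0],[-0.25,0,0.05,0,0],[-0.25,0,0.07,0,0]]'; python3 st.py;python3 -m creep '[[-0.24,0,0.09,0,0],[-0.22,0,0.11,0,0],[-0.21,0,0.13,0,0],[-0.2,0,0.15,0,0]]'; python3 st.py
```

```text
clock: 9.45
position: [0.4895, 0.044, 0.189]
ee_rot: [2.697, 1.611, 0.0]
force: [0.8, 1.2, -0.3]
width: 0.009
gripper_force: 0.5
t 9.45 loc [-50.8 -29.3 189. ] F_y 1.4 Fz -0.3
far board 1247 angle med 1.899
clock: 10.0
position: [0.473, 0.0134, 0.1695]
ee_rot: [2.697, 1.611, -0.0]
force: [0.1, 0.0, 2.2]
width: 0.002
gripper_force: 0.4
t 10.0 loc [-50.9 -64.1 169.5] F_y 0.1 Fz 2.2
far board 1766 angle med 2.218
```

```bash
python3 -m creep '[[-0.19,0,0.16,0,0],[-0.18,0,0.18,0,0],[-0.16,0,0.2,0,0],[-0.15,0,0.21,0,0]]'; python3 st.py;python3 -m creep '[[-0.13,0,0.22,0,0],[-0.11,0,0.22,0,0],[-0.09,0,0.23,0,0]]'; python3 st.py
```

```text
clock: 10.55
position: [0.4602, -0.0104, 0.1393]
ee_rot: [-2.697, -1.611, 0.0]
force: [0.7, 0.3, 0.5]
width: 0.003
gripper_force: 0.3
t 10.55 loc [-50.9 -91.1 139.3] F_y 0.6 Fz 0.5
far board 2043 angle med 2.547
clock: 10.98
position: [0.4541, -0.0219, 0.1125]
ee_rot: [2.697, 1.611, 0.0]
force: [-1.3, -0.2, 0.5]
width: 0.007
gripper_force: 0.3
t 10.97 loc [ -50.8 -104.1  112.5] F_y -0.8 Fz 0.5
far board 2076 angle med 2.789
```

```bash
python3 -m creep '[[-0.07,0,0.24,0,0],[-0.05,0,0.25,0,0],[-0.03,0,0.25,0,0],[0,0,0.15,0,0]]'; python3 st.py;python3 -m creep '[[0,0,0.12,0,0],[0,0,0.08,0,0],[0,0,0.05,0,0],[0,0,0.04,0,0],[0,0,0,0,0]]'; python3 st.py
```

```text
clock: 11.52
position: [0.451, -0.027, 0.0768]
ee_rot: [-2.697, -1.611, 0.001]
force: [-0.2, -0.5, 0.1]
width: 0.006
gripper_force: 0.3
t 11.53 loc [ -51.1 -110.    76.8] F_y -0.5 Fz 0.1
far board 1459 angle med 3.086
clock: 12.2
position: [0.4517, -0.0269, 0.0686]
ee_rot: [-2.696, -1.609, -0.004]
force: [-15.3, 1.0, 58.4]
width: 0.002
gripper_force: 29.5
t 12.2 loc [ -50.5 -109.6   68.6] F_y -6.4 Fz 58.4
far board 182 angle med 2.389
```

Pressed home with 58 N against the stop, which is under the limits. Now I lift straight up and draw clear.

```bash
python3 -m creep '[[0,0,-0.3,0,0],[0,0,-0.6,0,0],[0,0,-1,0,0],[0,0,-1,0,0],[0,0,-1,0,0],[0,-1,-0.5,0,0],[0,-1,0,0,0],[0,-1,0,0,0],[0,-1,0,0,0],[0,0,0,0,0],[0,0,0,0,0]]'; python3 - <<'E'
from h import *
im=vision.get_image("scene");cv2.imwrite("pics/s2.png",im["pixels"]);p=cloud(im);l=np.array([loc(k) for k in p.reshape(-1,3)]).T
for sg in(-1,1):
    s=(abs(l[0])<.09)&(l[1]*sg>.03)&(l[1]*sg<.12)&(l[2]>.05)&(l[2]<.09)
    print(sg,s.sum(),np.polyfit(l[1][s],l[2][s],1),[np.median(l[2][s&(abs(l[1]-sg*b)<.01)]).round(4) for b in(.04,.08,.11)])
a=np.load("scene0.npz")
print((np.abs(a["c"].astype(int)-im["pixels"]).max(2)[170:360]>60).sum())
print(readout.observe()["force"])
E
```

```text
clock: 13.62
position: [0.311, 0.0489, 0.2422]
ee_rot: [-2.697, -1.611, -0.002]
force: [0.8, -0.6, 0.0]
width: 0.005
gripper_force: 0.0
-1 3023 [0.00048049 0.06964844] [np.float64(0.0697), np.float64(0.0697), np.float64(0.0696)]
1 3290 [-0.00087531  0.06993157] [np.float64(0.0698), np.float64(0.07), np.float64(0.0698)]
8299
[0.30116957 0.24385566 0.09236863]
```

View pics/s2.png

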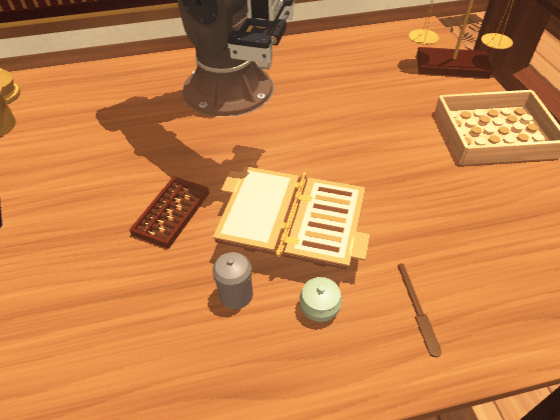

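The picture shows the top leaf flat on the -y side (258,208) and the second leaf flat at (330,222). The pot, canister, spatula and abacus are where they were in the first picture, and the hand is clear.

```bash
python3 -c "
from cell import sign_off
print(sign_off())"
```

```text
the job is handed in; nothing more can be done
None
```

The top board is turned over and lies flat on the bare cover. The second board and the things around the book are where they were, the hand is clear, and the job is handed in; no verdict was shown.

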